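Lock the uplighter on its mantel rail and switch it on

TASK

On the mantel, push the white lamp carriage along its rail to the left (as seen from the robot), slowly enough that its red-headed locating pin drops fully into the blind hole in the dark strip under it and locks the carriage. Then flip the orange switch on the carriage over to the other side, away from the robot, to turn the lamp on. Leave the hare, mug, jar, bottle opener and tin where they stand.

Things in the scene. Friction and masses are not known exactly. Their poses are not given: they have to be found in the camera images.
- rail: Aluminium base plate of the lamp rail, 130 mm (x) by 520 mm (y), 12 mm thick, fixed on the mantel. Origin: centre of its underside, on the table top. Its y axis is the slide direction, roughly to the robot's left; x points away from the robot, z up. Black end blocks (28 mm over the table) close its ends; rods and a dark strip lie along it, at most 27 mm over the table.
- strip_line (a point): Point on top of the dark steel strip that lies along the rail under the pin (30 mm wide, top 26 mm over the table), midway along the rail. Somewhere along the strip is one unmarked blind hole, 13 mm square and 14 mm deep, always to +y of the pin at the start.
- carriage (a joint): Slide of the white carriage along the rail's +y, in m, 0 to 0.24 (end stops); starts at 0 to 0.05. At 0 its centre is 120 mm to -y of the rail's centre. About 0.6 kg, friction about 2 N; stays where left. The pin falls home somewhere between 0.10 and 0.19 and then blocks it (1.5 mm play). Pushed too fast (over about 100 mm/s) the pin may skip the hole; then slide back slowly.
- push_face (a point): Centre of the carriage's flat end face towards the rail's -y, 42 mm over the table. The carriage is a block 136 (x) by 130 (y) mm, 30 to 55 mm over the table, centred over the rail. On it: the pin, the switch and a round black lamp with a domed lens, 64 mm across, its top 85 mm over the table, 25 mm to +x and +y of the carriage's centre.
- pin (a joint): Drop of the locating pin, in m: 0 while its tip rides on the strip, 0.012 home in the hole (liftable to -0.004). A weak spring (about 1.5 N) and its weight (60 g) push it down, damped, in about 0.2 s; pressed sideways against the hole's edge it may hang until the push is released.
- pin_top (a point): Top centre of the pin's red head, 20 mm across, 12 mm high. The pin's axis lies 35 mm to -x and 35 mm to +y of the carriage's centre. The top is 82 mm over the table while the pin rides on the strip and 70 mm when home.
- switch (a joint): Angle of the orange toggle switch, in rad: 0 off (leaning 0.5 rad towards the rail's -x, the robot), 1.0 on (leaning 0.5 rad to +x, end stop). Starts at 0 to 0.1. About 1.5 N at the tip moves it; it stays where it is left.
- switch_tip (a point): Centre of the round tip of the toggle, a rod 10 mm thick and 30 mm long. Its pivot lies at the carriage's centre line in x, 35 mm to -y of the carriage's centre, 56 mm over the table, and turns about the rail's y; off, the tip is 14 mm to -x of the pivot and 82 mm over the table; on, 14 mm to +x of it.
- hare: White ceramic hare figure, 134 mm high, base 68 mm across; origin: centre of its underside. Stands beyond the rail's +y end. Leave alone.
- mug: Green enamel mug, 82 mm across, 85 mm high; origin: centre of its underside. Leave alone.
- jar: Ribbed amber glass jar with a cork lid, 82 mm across, 116 mm high; origin: centre of its underside. Leave alone.
- opener: Flat steel bottle opener, 100 by 32 by 5 mm, lying in front of the rail; origin: in its underside near its middle, long axis x. Leave alone.
- tin: Round tin, 60 mm across, 50 mm high; origin: centre of its underside. Leave alone.

How it is judged:
On the way, in this order (a step that is already met when the one before it is completed fails the run):
1. the locating pin has dropped home into the blind hole (by more than 10 of its 12 mm) while the switch is still off (value of joint pin above 0.01 m and value of joint switch below 0.4 rad), for 0.2 s.
2. the switch is flipped over to on (value of joint switch above 0.8 rad), for 0.1 s.
At the end, for the whole second after the job is handed in: The pin is home in the hole (down by more than 10 of its 12 mm), so the carriage is locked at the hole (carriage value between 0.09 and 0.20) and at rest, and the switch is over on its far side (more than 0.8 rad) (value of joint pin above 0.01 m and value of joint carriage between 0.09 and 0.2 m and value of joint switch above 0.8 rad and velocity of joint carriage between -0.01 and 0.01 m/s); the robot touches nothing.
It fails at once if the hare is shoved from its place (more than 20 mm) (distance of hare from where it was at the start of the episode above 0.02 m).
It fails at once if the mug is shoved from its place (more than 20 mm) (distance of mug from where it was at the start of the episode above 0.02 m).
It fails at once if the jar is shoved from its place (more than 20 mm) (distance of jar from where it was at the start of the episode above 0.02 m).
It fails at once if the opener is shoved from its place (more than 20 mm) (distance of opener from where it was at the start of the episode above 0.02 m).
It fails at once if the tin is shoved from its place (more than 20 mm) (distance of tin from where it was at the start of the episode above 0.02 m).
It also fails if it takes over 48 s, if anything falls off the work surface, if the arm or the gripper's body presses on something with over 40 N, if the wrist force passes 120 N, or if a joint passes its speed limit or range.

ROBOT

A 7-joint arm with a two-finger parallel gripper is mounted at the origin on the work surface. World frame = base frame: x ahead of the robot, y to its left, z up, the work surface at z = 0. Lengths are in m, angles in rad, forces in N, time in s.
With the tool pointing down it reaches from about 0.425 to 0.8 m from the base axis. Payload 8.3 kg.
Tool frame: the origin (TCP) lies at the very end of the fingers, on their centre line; the grasp point (between the pads) lies robot.grip_depth behind it (robot.grip_depth is the distance from the TCP to the grasp point, in m); z points along the fingers, y is the line along which they close (so a half turn about z gives the same grasp; the last joint's range is limited). The gripper opens to 85 mm and grips with 20 to 120 N. Pads are 22 mm wide; open, the fingers measure 114 mm over their backs; the gripper's body (76 mm by 85 mm) begins 54 mm behind the grasp point. The pads swing forward as they close: fully open they stand 13 mm farther back than shut.
Start: joints at [1.276, 0.383, 0.016, 1.37, -0.006, 1.388, -0.046], TCP at [0.144, -0.608, 0.2] pointing down, gripper open.
Joint ranges: [-2.95, 2.95], [-0.25, 2.06], [-1.52, 1.56], [0.18, 2.33], [-1.44, 4.58], [0.02, 2.06], [-3.01, 3.01]. Speed limits (rad/s): [2.39, 2.39, 3.01, 3.01, 3.14, 3.14, 3.14].

INTERFACE

Orientations are given as a rotation vector (axis times angle).
In Python, from cell import robot, grab_frame, get_calibration gives the robot as it stands. The module is installed in compiled form; this text tells all that it offers.
- The arm moves only by the tool carry_out, never from a script. Its argument "plan" is a list of rows, each a list of 3 entries, a list of its own where there are three numbers: the turn, a rotation vector about the world's x, y, z in degrees, then the shift along the world's x, y, z in m, then the opening, from -1 (shut) to 1 (fully open), so that 0 is half open. In form: [[[wx, wy, wz], [x, y, z], hand], ...]. A call has 1 to 20 rows; each row shifts and turns the commanded pose from where the row before left it; what a row does not reach is not made up. A row lasts 1/12 s, in which the tool goes at most 41.7 mm and 7.16 degrees, less where a joint would pass 70% of its speed; a pose out of reach is approached as far as the arm can. A call with a gripper value outside its range is refused whole. The fingers move at their own pace and stop on an object; the grip force is fixed at half the most. Time passes only in rows, so rows that do not move let the fingers close. It gives the time, the measured TCP pose, the force, the opening and the grip force at its end, in the units of the state.
- robot.read_state(): the state, without advancing time (a new reading comes with each control period).
- grab_frame(name): name is "side" or "top"; returns the picture (384x512x3 uint8, red, green, blue); there is no depth.
- get_calibration(name): a dict with "camera_matrix" (3x3 intrinsics, pixels), "T" (4x4, takes a point from camera to world coordinates). Camera axes: x right, y up, looking along -z (the intrinsics and any distortion apply to the point x, -y, -z); pixel columns grow to the right and rows downward; lengths in m; the calibration is good to about 2 mm. A picture is of the moment at which its call begins. get_calibration takes no time and is no camera call.
- robot.finish_job(): hands the job in; it is judged then, once.
The state is a dict: "clock": time; "joint_pos": joint angles; "joint_velocities": joint speeds; "joint_torque": joint torques, N m; "eef_pos": TCP position; "tcp_rot": TCP orientation; "wrist_force": force on the tool from outside, world axes, zero at the start; "moment": the same for the moment, N m; "width": opening from 0.0 (shut) to 1.0 (fully open); "finger_force": force on a finger pad.
Only numpy, scipy, OpenCV 4.12 (cv2) and the standard library are available. Lean on these libraries where they do the work, as an engineer would, in place of code of your own. Each camera call takes 0.05 s, during which the arm holds its last target. There are 200 camera calls.

## Working session

There is one attempt and no reset: what is moved stays moved. The work goes in short steps, Python scripts to look and compute and a tool call to move; the robot and the scene stay as the last step left them, time stands still between calls to the robot, and variables do not carry over. Pictures are saved under pics/ and viewed, at most 10 in all, crops included, and the job is handed in when it is done.

Besides the shell and the picture viewer there is one more tool, called after ">>>" by a JSON object that holds its "method" and its "body". carry_out: Moves the arm, as the interface text tells. Its arguments: {"type":"object","properties":{"plan":{"type":"array"}},"required":["plan"]}

```bash
mkdir -p pics; cat > h.py <<'E'
import numpy as np, cv2
from cell import robot, grab_frame, get_calibration
def snap(n,f):
    im=grab_frame(n); cv2.imwrite(f,im[:,:,::-1]); return im
def ray(n,u,v,z):
    c=get_calibration(n);K=np.array(c["camera_matrix"]);T=np.array(c["T"])
    d=np.linalg.solve(K,[u,v,1.]);d=T[:3,:3]@[d[0],-d[1],-d[2]];o=T[:3,3]
    return o+d*(z-o[2])/d[2]
def proj(n,p):
    c=get_calibration(n);K=np.array(c["camera_matrix"]);T=np.array(c["T"])
    q=T[:3,:3].T@(np.array(p)-T[:3,3]);q=K@[q[0],-q[1],-q[2]];return q[:2]/q[2]
E
python3 - <<'E'
from h import *
a=snap("top","pics/t0.png");b=snap("side","pics/s0.png")
print(get_calibration("top").keys())
for n in("top","side"):print(np.round(get_calibration(n)["T"],3).tolist())
s=robot.read_state();print(s, robot.grip_depth)
E
```

```text
dict_keys(['camera_matrix', 'T'])
[[0.025, 0.992, -0.127, 0.38], [-1.0, 0.023, -0.02, -0.049], [-0.017, 0.127, 0.992, 1.5], [0.0, 0.0, 0.0, 1.0]]
[[-0.745, 0.358, -0.562, -0.133], [-0.667, -0.376, 0.644, 0.758], [0.019, 0.855, 0.519, 0.724], [0.0, 0.0, 0.0, 1.0]]
{'clock': 0.1, 'joint_pos': array([ 1.27609751,  0.38417024,  0.01640772,  1.37101522, -0.00630565,
        1.38818591, -0.04649563]), 'joint_velocities': array([ 0.00050127, -0.00074116, -0.00082183, -0.00260715,  0.00118674,
        0.00105037,  0.00062458]), 'joint_torque': array([ 3.17976468e-03, -6.29134297e+01,  8.47422089e-01, -3.72755957e+01,
        1.67542335e-02,  1.05133784e-02, -1.08282306e-04]), 'eef_pos': array([ 0.14348824, -0.60780388,  0.19878441]), 'tcp_rot': array([-3.11880740e+00, -3.63153084e-01,  3.61919218e-04]), 'wrist_force': array([-0.06357608,  0.04599532, -0.23829249]), 'moment': array([0.02389221, 0.04197908, 0.002887  ]), 'finger_force': 0.0, 'width': 0.9988648118261529} 0.0187
```

View pics/t0.png

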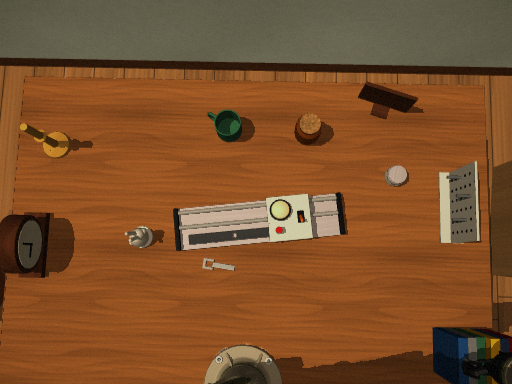

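View pics/s0.png

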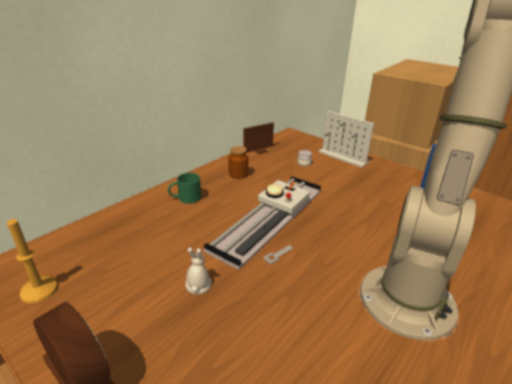

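Top view: the rail runs from (177,230) to (343,213), the carriage is at about (289,218), the pin at (280,230), the switch at (301,216). The opener is at (218,265) and the hare at (140,237). The side view agrees. I'll measure on an enlarged crop.

```bash
python3 - <<'E'
from h import *
im=cv2.imread("pics/t0.png")
cv2.imwrite("pics/t0c.png",cv2.resize(im[180:280,165:355],None,fx=4.2,fy=4.2,interpolation=cv2.INTER_CUBIC))
b,g,r=[im[:,:,i].astype(int) for i in range(3)]
m=((r>120)&(g<70)&(b<80));m[:190]=0;m[250:]=0;m[:,:260]=0;m[:,320:]=0
v,u=np.nonzero(m);print("pin",u.mean(),v.mean(),len(u),ray("top",u.mean(),v.mean(),.082))
for n,u,v,z in [("c1",266,199,.055),("c2",307,195,.055),("c3",312,238,.055),("c4",270,242,.055),("LB",175,209,.028),("LF",179,249,.028),("RB",341,194,.028),("RF",346,234,.028),("sw",301,216,.08),("spot",235,236,.026),("opener",218,265,.005),("hare",145,237,.0)]:
    print(n,np.round(ray("top",u,v,z),3))
E
```

```text
pin 280.9642857142857 231.69642857142858 56 [ 0.45476413 -0.10145358  0.082     ]
c1 [ 0.554 -0.055  0.055]
c2 [ 0.569 -0.179  0.055]
c3 [ 0.44  -0.196  0.055]
c4 [ 0.425 -0.07   0.055]
LB [0.519 0.224 0.028]
LF [0.397 0.206 0.028]
RB [ 0.578 -0.286  0.028]
RF [ 0.455 -0.302  0.028]
sw [ 0.503 -0.16   0.08 ]
spot [0.441 0.037 0.026]
opener [0.352 0.088 0.005]
hare [0.432 0.319 0.   ]
```

View pics/t0c.png

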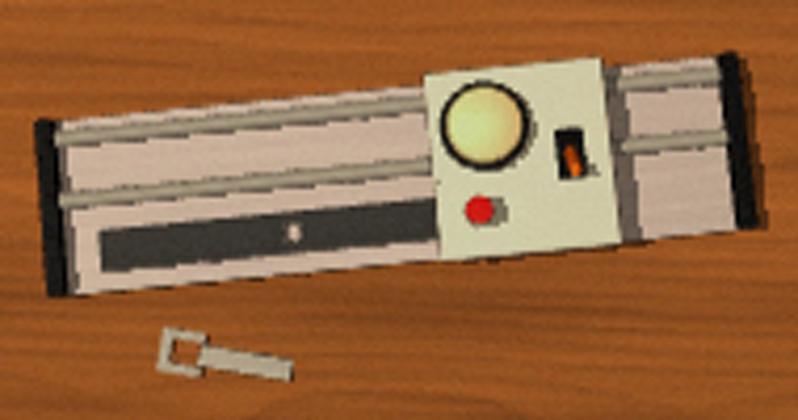

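The marks agree with the given geometry: block corners at rail length ≈ 0.51, rail yaw ≈ 6.6°, carriage joint ≈ 0.034, and the hole about 0.13 m ahead of the pin. I'll shut the hand, lift, and go to behind the push face.

>>> {"method": "carry_out", "body": {"plan": [[[0,0,0],[0,0,0.03],-1],[[0,0,0],[0,0,0.03],-1],[[0,0,-0.5],[0.0282,0.0284,0],-1],[[0,0,-0.5],[0.0282,0.0284,0],-1],[[0,0,-0.5],[0.0282,0.0284,0],-1],[[0,0,-0.5],[0.0282,0.0284,0],-1],[[0,0,-0.5],[0.0282,0.0284,0],-1],[[0,0,-0.5],[0.0282,0.0284,0],-1],[[0,0,-0.5],[0.0282,0.0284,0],-1],[[0,0,-0.5],[0.0282,0.0284,0],-1],[[0,0,-0.5],[0.0282,0.0284,0],-1],[[0,0,-0.5],[0.0282,0.0284,0],-1],[[0,0,-0.5],[0.0282,0.0284,0],-1],[[0,0,-0.5],[0.0282,0.0284,0],-1],[[0,0,-0.7],[0.0282,0.0284,0],-1],[[0,0,0],[0,0,-0.03],-1],[[0,0,0],[0,0,-0.03],-1],[[0,0,0],[0,0,-0.03],-1],[[0,0,0],[0,0,-0.03],-1],[[0,0,0],[0,0,0],-1]]}}

```text
clock: 1.77
eef_pos: [0.5062, -0.2375, 0.133]
tcp_rot: [-3.131, -0.181, 0.015]
wrist_force: [-0.7, -0.0, -1.2]
width: -0.001
finger_force: 0.0
```

```bash
python3 - <<'E'
from h import *
im=snap("top","pics/t1.png");s=robot.read_state();print(s["clock"],s["eef_pos"],s["tcp_rot"],s["wrist_force"],s["width"])
cv2.imwrite("pics/t1c.png",cv2.resize(cv2.imread("pics/t1.png")[180:280,165:355],None,fx=4.2,fy=4.2,interpolation=cv2.INTER_CUBIC))
print(ray("top",278.9,229.7,.082),ray("top",234.5,235,.02))
E
```

```text
1.8167 [ 0.5077057  -0.23812031  0.13652033] [-3.13285845 -0.18029615  0.01003374] [0.62456846 1.13612123 1.24648097] 0.0010159033100424614
[ 0.46048478 -0.09527231  0.082     ] [0.44439827 0.03874749 0.02      ]
```

View pics/t1c.png

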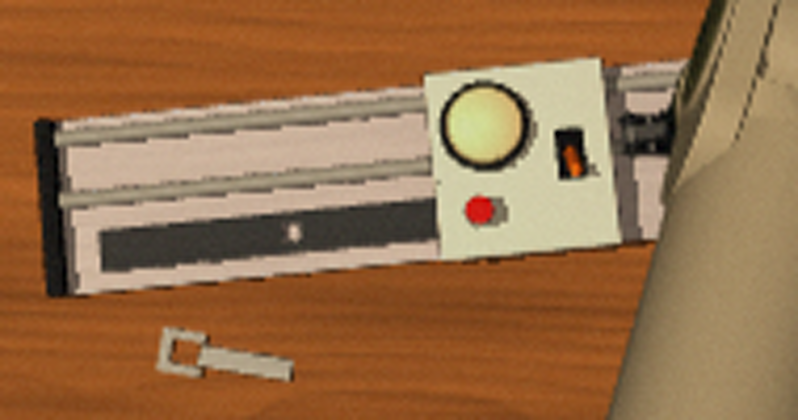

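The finger is clear behind the carriage; pin to hole is ≈ 0.135 m. I'll go down and make contact slowly.

>>> {"method": "carry_out", "body": {"plan": [[[0,0,0],[0,0,-0.033],-1],[[0,0,0],[0,0,-0.033],-1],[[0,0,0],[0,0,-0.03],-1],[[0,0,0],[-0.0004,0.004,0],-1],[[0,0,0],[-0.0005,0.004,0],-1],[[0,0,0],[-0.0004,0.004,0],-1],[[0,0,0],[-0.0005,0.004,0],-1],[[0,0,0],[-0.0004,0.004,0],-1],[[0,0,0],[-0.0005,0.004,0],-1],[[0,0,0],[-0.0004,0.004,0],-1],[[0,0,0],[-0.0005,0.004,0],-1],[[0,0,0],[-0.0004,0.004,0],-1],[[0,0,0],[-0.0005,0.004,0],-1],[[0,0,0],[-0.0004,0.004,0],-1]]}}

```text
clock: 2.98
eef_pos: [0.5052, -0.1946, 0.0436]
tcp_rot: [-3.136, -0.18, 0.0]
wrist_force: [-0.1, 0.9, 0.4]
width: 0.005
finger_force: 0.0
```

>>> {"method": "carry_out", "body": {"plan": [[[0,0,0],[-0.0003,0.003,-0.002],-1],[[0,0,0],[-0.0004,0.003,-0.002],-1],[[0,0,0],[-0.0003,0.003,-0.001],-1],[[0,0,0],[-0.0004,0.003,0],-1],[[0,0,0],[-0.0003,0.003,0],-1],[[0,0,0],[-0.0004,0.003,0],-1]]}}

```text
clock: 3.48
eef_pos: [0.5032, -0.1774, 0.0387]
tcp_rot: [3.136, 0.18, 0.0]
wrist_force: [0.6, -2.9, -1.1]
width: 0.002
finger_force: 1.5
```

```bash
cat >> h.py <<'E'
def pin():
    im=grab_frame("top").astype(int);r,g,b=im[:,:,0],im[:,:,1],im[:,:,2]
    m=(r>140)&(g<45)&(b<60);m[:190]=0;m[250:]=0;m[:,:200]=0;m[:,320:]=0
    n,l,st,c=cv2.connectedComponentsWithStats(m.astype(np.uint8))
    print([(c[i].round(1).tolist(),int(st[i,4]),ray("top",*c[i],.08).round(4).tolist()) for i in range(1,n) if st[i,4]>4])
    s=robot.read_state();print(s["clock"],s["eef_pos"].round(4),s["wrist_force"].round(1))
E
python3 -c "
from h import *
pin();snap('side','pics/s1.png');im=cv2.imread('pics/s1.png')[150:280,190:350];cv2.imwrite('pics/s1c.png',cv2.resize(im,None,fx=4.5,fy=4.5,interpolation=cv2.INTER_CUBIC))"
```

```text
[([278.5, 229.5], 32, [0.4612, -0.0941, 0.08])]
3.5333 [ 0.5032 -0.1769  0.0387] [-0.1 -2.8 -0.6]
```

View pics/s1c.png

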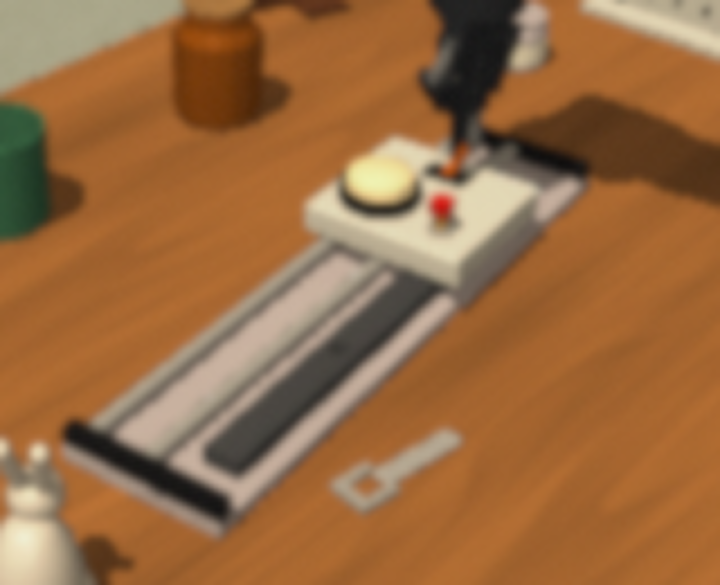

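In contact (−2.8 N), with the pin still at about its start. The dark hole shows at crop (340,345). I'll push 80 mm at 48 mm/s, then go slower.

>>> {"method": "carry_out", "body": {"plan": [[[0,0,0],[-0.0004,0.004,0],-1],[[0,0,0],[-0.0005,0.004,0],-1],[[0,0,0],[-0.0004,0.004,0],-1],[[0,0,0],[-0.0005,0.004,0],-1],[[0,0,0],[-0.0004,0.004,0],-1],[[0,0,0],[-0.0005,0.004,0],-1],[[0,0,0],[-0.0004,0.004,0],-1],[[0,0,0],[-0.0005,0.004,0],-1],[[0,0,0],[-0.0004,0.004,0],-1],[[0,0,0],[-0.0005,0.004,0],-1],[[0,0,0],[-0.0004,0.004,0],-1],[[0,0,0],[-0.0005,0.004,0],-1],[[0,0,0],[-0.0004,0.004,0],-1],[[0,0,0],[-0.0005,0.004,0],-1],[[0,0,0],[-0.0004,0.004,0],-1],[[0,0,0],[-0.0005,0.004,0],-1],[[0,0,0],[-0.0004,0.004,0],-1],[[0,0,0],[-0.0005,0.004,0],-1],[[0,0,0],[-0.0004,0.004,0],-1],[[0,0,0],[-0.0005,0.004,0],-1]]}}

```text
clock: 5.25
eef_pos: [0.4941, -0.0967, 0.0386]
tcp_rot: [-3.136, -0.18, 0.0]
wrist_force: [-0.3, -4.4, 0.7]
width: -0.0
finger_force: 1.4
```

```bash
python3 -c "
from h import *
pin()"
```

```text
[([251.5, 232.0], 26, [0.4518, -0.0147, 0.08])]
5.3 [ 0.4941 -0.0955  0.0387] [-0.3 -1.7  0.6]
```

>>> {"method": "carry_out", "body": {"plan": [[[0,0,0],[-0.0003,0.003,0],-1],[[0,0,0],[-0.0004,0.003,0],-1],[[0,0,0],[-0.0003,0.003,0],-1],[[0,0,0],[-0.0004,0.003,0],-1],[[0,0,0],[-0.0003,0.003,0],-1],[[0,0,0],[-0.0004,0.003,0],-1],[[0,0,0],[-0.0003,0.003,0],-1],[[0,0,0],[-0.0004,0.003,0],-1],[[0,0,0],[-0.0003,0.003,0],-1],[[0,0,0],[-0.0004,0.003,0],-1],[[0,0,0],[-0.0003,0.003,0],-1],[[0,0,0],[-0.0004,0.003,0],-1],[[0,0,0],[-0.0002,0.0015,0],-1],[[0,0,0],[-0.0002,0.0015,0],-1],[[0,0,0],[-0.0001,0.0015,0],-1],[[0,0,0],[-0.0002,0.0015,0],-1]]}}

```text
clock: 6.63
eef_pos: [0.4893, -0.055, 0.0387]
tcp_rot: [3.136, 0.18, 0.0]
wrist_force: [0.0, -3.8, 0.8]
width: -0.0
finger_force: 1.4
```

>>> {"method": "carry_out", "body": {"plan": [[[0,0,0],[-0.0002,0.0015,0],-1],[[0,0,0],[-0.0002,0.0015,0],-1],[[0,0,0],[-0.0001,0.0015,0],-1],[[0,0,0],[-0.0002,0.0015,0],-1],[[0,0,0],[-0.0001,0.001,0],-1],[[0,0,0],[-0.0001,0.001,0],-1],[[0,0,0],[-0.0001,0.001,0],-1],[[0,0,0],[-0.0001,0.001,0],-1]]}}

```text
clock: 7.3
eef_pos: [0.4882, -0.045, 0.0387]
tcp_rot: [-3.136, -0.18, -0.0]
wrist_force: [0.6, -4.0, 0.7]
width: -0.001
finger_force: 1.3
```

```bash
python3 -c "
from h import *
pin()"
```

```text
[([233.8, 233.7], 26, [0.4456, 0.0375, 0.08])]
7.35 [ 0.4882 -0.0447  0.0387] [ 0.1 -2.5  0.8]
```

Very near the hole. I'll continue at 12 mm/s and watch for a force rise.

>>> {"method": "carry_out", "body": {"plan": [[[0,0,0],[-0.0001,0.001,0],-1],[[0,0,0],[-0.0001,0.001,0],-1],[[0,0,0],[-0.0001,0.001,0],-1],[[0,0,0],[-0.0001,0.001,0],-1],[[0,0,0],[-0.0001,0.001,0],-1]]}}

```text
clock: 7.77
eef_pos: [0.4877, -0.0403, 0.0387]
tcp_rot: [3.136, 0.18, 0.0]
wrist_force: [0.2, -5.1, 1.0]
width: 0.0
finger_force: 2.1
```

>>> {"method": "carry_out", "body": {"plan": [[[0,0,0],[-0.0001,0.001,0],-1],[[0,0,0],[-0.0001,0.001,0],-1],[[0,0,0],[-0.0001,0.001,0],-1]]}}

```text
clock: 8.02
eef_pos: [0.4875, -0.0396, 0.0388]
tcp_rot: [3.134, 0.177, 0.0]
wrist_force: [0.6, -12.5, 0.1]
width: 0.001
finger_force: 4.5
```

```bash
python3 -c "
from h import *
pin()"
```

```text
[([232.4, 234.2], 26, [0.4441, 0.0415, 0.08])]
8.0667 [ 0.4876 -0.0397  0.0388] [  1.1 -11.7   0.6]
```

Blocked at 12 N, so the pin has caught. I'll back off to release the side load, wait, and look from the side.

>>> {"method": "carry_out", "body": {"plan": [[[0,0,0],[0.0003,-0.003,0],-1],[[0,0,0],[0.001,-0.01,0],-1],[[0,0,0],[0.0012,-0.01,0],-1],[[0,0,0],[0.0012,-0.01,0],-1],[[0,0,0],[0,0,0.035],-1],[[0,0,0],[0,0,0.035],-1],[[0,0,0],[0,0,0],-1]]}}

```text
clock: 8.65
eef_pos: [0.495, -0.0711, 0.1149]
tcp_rot: [3.135, 0.179, 0.014]
wrist_force: [1.1, 0.4, 0.3]
width: 0.002
finger_force: 0.0
```

```bash
python3 -c "
from h import *
pin();snap('side','pics/s2.png');im=cv2.imread('pics/s2.png')[160:260,200:330];cv2.imwrite('pics/s2c.png',cv2.resize(im,None,fx=6,fy=6,interpolation=cv2.INTER_CUBIC))
a=cv2.imread('pics/s1.png')
for f in ('s1','s2'):
    i=cv2.imread(f'pics/{f}.png').astype(int)[170:230,220:320];m=(i[:,:,2]>120)&(i[:,:,1]<60)&(i[:,:,0]<70)
    v,u=np.nonzero(m);print(f,u.mean()+220,v.mean()+170,len(u),v.min()+170,v.max()+170)
print('pred start',proj('side',[.4612,-.0941,.076]),'now up',proj('side',[.4441,.0415,.076]),'now down',proj('side',[.4441,.0415,.064]))
"
```

```text
[([232.5, 234.0], 26, [0.4446, 0.0412, 0.08])]
8.7 [ 0.494  -0.0709  0.1123] [ 0.7 -0.8  0.1]
s1 288.0 195.5 8 194 197
s2 265.3636363636364 217.54545454545456 11 216 219
pred start [288.07428838 195.32253992] now up [265.79201027 214.37327652] now down [265.6542335  217.54316216]
```

View pics/s2c.png

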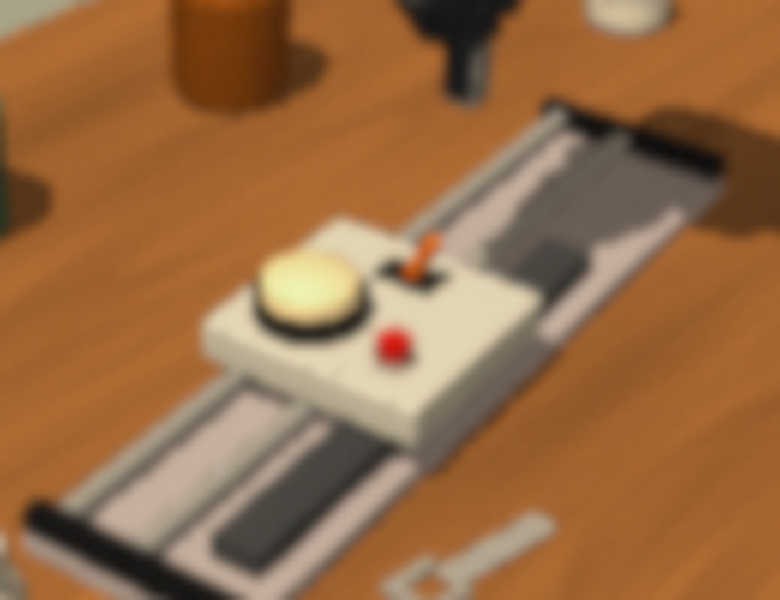

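Pin home: its side-view row of 217.5 matches the "down" prediction. The switch still leans to the robot. The contact position doesn't quite match the camera, so I'll check the tool against its projection before flipping.

```bash
python3 -c "
from h import *
s=robot.read_state();p=s['eef_pos'];print(p,proj('side',p),proj('top',p))
im=snap('top','pics/t2.png')
L=cv2.resize(cv2.imread('pics/t2.png')[190:260,190:310],None,fx=6,fy=6,interpolation=cv2.INTER_CUBIC)
R=cv2.imread('pics/s2.png')[150:230,240:320];R=cv2.resize(R,None,fx=5,fy=5,interpolation=cv2.INTER_CUBIC)
cv2.imwrite('pics/t2c.png',L)
t=cv2.imread('pics/t2.png').astype(int);m=(t[:,:,2]>110)&(t[:,:,1]>35)&(t[:,:,1]<110)&(t[:,:,0]<45);m=m[205:228,245:268];v,u=np.nonzero(m);print(u.mean()+245,v.mean()+205,len(u))
"
```

```text
[ 0.49245995 -0.07081064  0.11016632] [276.95907753 185.82910122] [270.98892599 217.89922376]
nan nan 0<string>:8: RuntimeWarning: Mean of empty slice.
  ret = ret.dtype.type(ret / rcount)
```

View pics/t2c.png

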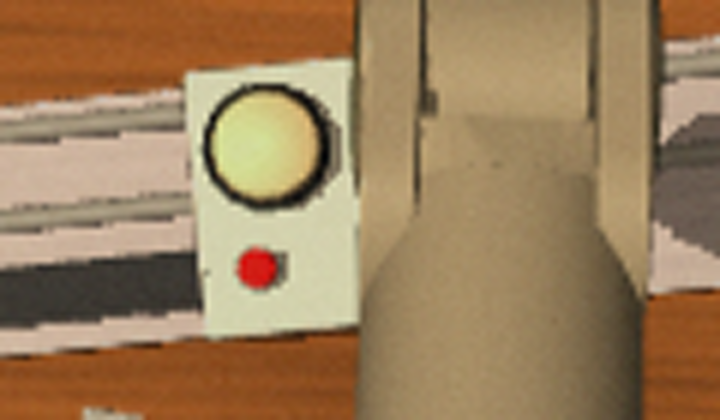

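```bash
python3 -c "
from h import *
from scipy.optimize import least_squares
for p,n,q in [([.5032,-.1769,.0387],'side',(292.7,182.9)),([.494,-.0709,.1123],'side',(277.5,177)),([.5077,-.2381,.1365],'top',(318,211))]:
    print(n,proj(n,p).round(1),q,[proj(n,np.add(p,[0,0,d])).round(1).tolist() for d in (.02,.03,.04)])
im=cv2.imread('pics/s2.png')[150:190,255:300];im2=cv2.imread('pics/s1.png')[160:200,270:315]
im3=cv2.imread('pics/t1.png')[190:230,290:335]
cv2.imwrite('pics/tip.png',cv2.resize(np.hstack([im,im2,im3]),None,fx=5.9,fy=10,interpolation=cv2.INTER_NEAREST))
"
```

```text
side [292.  190.9] (292.7, 182.9) [[292.4, 186.2], [292.6, 183.8], [292.8, 181.3]]
side [276.6 185.1] (277.5, 177) [[277.0, 179.8], [277.1, 177.2], [277.3, 174.5]]
top [330.2 213.2] (318, 211) [[331.2, 212.6], [331.7, 212.2], [332.2, 211.9]]
```

View pics/tip.png

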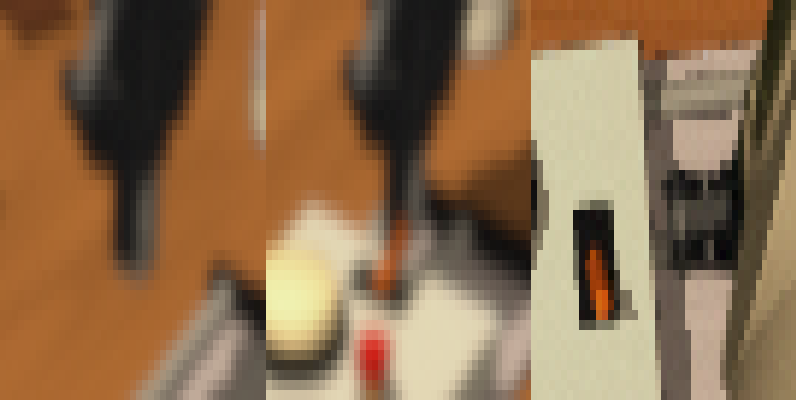

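The fingertip sits about 30 mm above the reported TCP height: the side view gives +30 mm in both pictures, and the top view rules out an xy offset. So the push went against the switch stem, which still leans off, and the carriage is locked anyway. I'll use that offset for the flip: pivot ≈ (0.487, −0.023). First I'll move above a point in front of the switch.

>>> {"method": "carry_out", "body": {"plan": [[[0,0,0],[-0.012,0.0105,0],-1],[[0,0,0],[-0.012,0.0105,0],-1],[[0,0,0],[-0.012,0.0105,0],-1],[[0,0,0],[-0.0125,0.0105,0],-1],[[0,0,0],[0,0,0],-1],[[0,0,0],[0,0,0],-1],[[0,0,0],[0,0,0],-1]]}}

```text
clock: 9.38
eef_pos: [0.4425, -0.0287, 0.108]
tcp_rot: [-3.136, -0.18, 0.001]
wrist_force: [-0.8, -0.9, 1.2]
width: 0.003
finger_force: 0.0
```

```bash
python3 -c "
from h import *
s=robot.read_state();p=s['eef_pos'];print(s['clock'],p,s['tcp_rot'],proj('side',p+[0,0,.03]));snap('side','pics/s3.png');im=cv2.imread('pics/s3.png')[150:250,210:330];cv2.imwrite('pics/s3c.png',cv2.resize(im,None,fx=6,fy=6,interpolation=cv2.INTER_CUBIC))"
```

```text
9.3833 [ 0.44251523 -0.02866249  0.10803302] [-3.13633861e+00 -1.79644020e-01  1.35542190e-03] [281.44716901 188.80657927]
```

View pics/s3c.png

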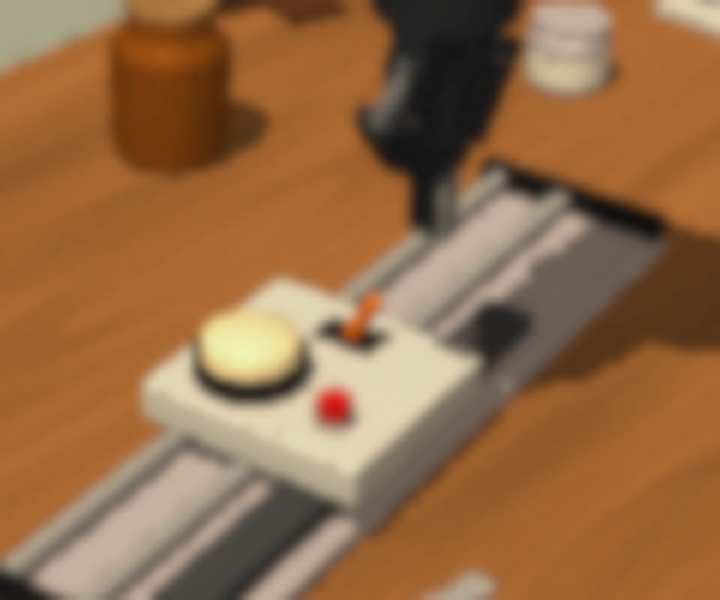

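The tip is at crop (435,230) = px (282.5,188.3), which matches the +30 mm model. The switch tip is at px (272,199.7); I'll check that against the model.

```bash
python3 -c "
from h import *
e=np.array([.9935,.114,0])
P=np.array([.487,-.0235,.056]);print(proj('side',P-.014*e+[0,0,.026]),proj('side',P+.014*e+[0,0,.026]))
p=ray('side',272,199.7,.083);print(p,(p-[.4425,-.0287,.083])@e,(p-[.4425,-.0287,.083])@[-.114,.9935,0])"
```

```text
[272.32704222 200.64690038] [265.14016537 197.83768731]
[ 0.47649781 -0.02750148  0.083     ] 0.033913453141829926 -0.002685016968234294
```

>>> {"method": "carry_out", "body": {"plan": [[[0,0,0],[0,0,-0.025],-1],[[0,0,0],[0,0,-0.025],-1],[[0,0,0],[0,0,-0.017],-1],[[0,0,0],[0,0,0],-1],[[0,0,0],[0.003,0.0003,0],-1],[[0,0,0],[0.003,0.0003,0],-1],[[0,0,0],[0.003,0.0004,0],-1],[[0,0,0],[0.003,0.0003,0],-1],[[0,0,0],[0.003,0.0003,0],-1],[[0,0,0],[0.003,0.0004,0],-1],[[0,0,0],[0.003,0.0003,0],-1],[[0,0,0],[0.003,0.0003,0],-1]]}}

```text
clock: 10.43
eef_pos: [0.4666, -0.0255, 0.0418]
tcp_rot: [3.136, 0.18, -0.001]
wrist_force: [-1.8, -0.3, 1.5]
width: -0.0
finger_force: 1.2
```

Contact at about the expected place. I'll push on.

>>> {"method": "carry_out", "body": {"plan": [[[0,0,0],[0.002,0.0002,0],-1],[[0,0,0],[0.002,0.0002,0],-1],[[0,0,0],[0.002,0.0003,0],-1],[[0,0,0],[0.002,0.0002,0],-1],[[0,0,0],[0.002,0.0002,0],-1],[[0,0,0],[0.002,0.0003,0],-1],[[0,0,0],[0.002,0.0002,0],-1]]}}

```text
clock: 11.02
eef_pos: [0.4809, -0.0238, 0.0417]
tcp_rot: [-3.136, -0.181, -0.0]
wrist_force: [-2.0, -1.3, 1.3]
width: -0.002
finger_force: 1.2
```

>>> {"method": "carry_out", "body": {"plan": [[[0,0,0],[0.001,0.0001,0],-1],[[0,0,0],[0.001,0.0001,0],-1],[[0,0,0],[0.001,0.0001,0],-1],[[0,0,0],[0.001,0.0001,0],-1]]}}

```text
clock: 11.35
eef_pos: [0.4837, -0.0235, 0.0412]
tcp_rot: [-3.136, -0.18, 0.003]
wrist_force: [-7.6, 0.2, 2.3]
width: -0.0
finger_force: 3.5
```

>>> {"method": "carry_out", "body": {"plan": [[[0,0,0],[0.001,0.0001,0],-1],[[0,0,0],[0,0,0],-1]]}}

```text
clock: 11.52
eef_pos: [0.4837, -0.0235, 0.041]
tcp_rot: [3.136, 0.18, -0.006]
wrist_force: [-9.0, -1.1, 3.7]
width: 0.001
finger_force: 4.7
```

The end stop is reached: force is up and there's no more motion. I'll back off and rise.

>>> {"method": "carry_out", "body": {"plan": [[[0,0,0],[-0.006,-0.0007,0],-1],[[0,0,0],[-0.012,-0.0014,0],-1],[[0,0,0],[-0.012,-0.0014,0],-1],[[0,0,0],[0,0,0.03],-1],[[0,0,0],[0,0,0.03],-1],[[0,0,0],[0,-0.025,0.03],-1],[[0,0,0],[0,-0.03,0.02],-1],[[0,0,0],[0,-0.03,0],-1],[[0,0,0],[0,-0.03,0],-1],[[0,0,0],[0,0,0],-1],[[0,0,0],[0,0,0],-1]]}}

```text
clock: 12.43
eef_pos: [0.4557, -0.1438, 0.1519]
tcp_rot: [3.136, 0.174, 0.002]
wrist_force: [0.0, 1.2, -0.1]
width: 0.002
finger_force: 0.0
```

```bash
python3 -c "
from h import *
pin();snap('side','pics/s4.png');im=cv2.imread('pics/s4.png')[160:260,200:330];cv2.imwrite('pics/s4c.png',cv2.resize(im,None,fx=6,fy=6,interpolation=cv2.INTER_CUBIC))
i=cv2.imread('pics/s4.png').astype(int)[170:230,220:320];m=(i[:,:,2]>120)&(i[:,:,1]<60)&(i[:,:,0]<70);v,u=np.nonzero(m);print(u.mean()+220,v.mean()+170)"
```

```text
[([232.5, 234.0], 26, [0.4446, 0.0412, 0.08])]
12.4833 [ 0.4558 -0.142   0.1517] [ 0.2  0.6 -0.1]
265.3636363636364 217.54545454545456
```

View pics/s4c.png

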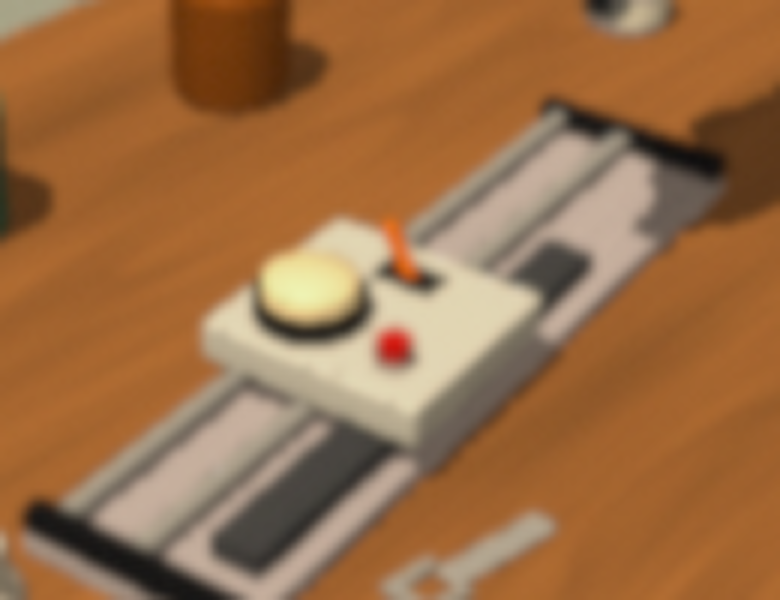

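The switch tip is at px (265,197.8), exactly the "on" prediction. The pin is unchanged and home, and the arm is clear.

```bash
python3 -c "
from cell import robot
print(robot.finish_job())"
```

```text
the job is handed in; nothing more can be done
None
```

The job is handed in at about 12.5 s: the last pictures show the pin home with the carriage locked and the switch at its on position, and the arm stayed clear of the other objects. One deviation: I misjudged the fingertip height by about 30 mm, so the carriage was pushed along by its switch stem, not its end face.

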